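# Put the setting gauges back in their fitted cases

### The job

Clear the tool presetting bench: put the digital micrometer, the dial indicator and the two setting rings back, each into the open case whose pocket has its outline, lying flat on the pocket floor and turned the way the pocket is cut (thimble and stem in their slots). These are precision gauges, so set them down, do not drop them, and do not knock over or shove the assembled cutter and the collet that stand on the bench.

Things in the scene. Friction and masses are not known exactly. Their poses are not given: they have to be found in the camera images.
- micrometer: Digital micrometer lying flat, 155 mm long, 0.28 kg: grey housing with display (58 x 34 mm, 24 mm high), dark U frame at one end, round thimble (18 mm) at the other. Origin on the underside; x points to the thimble, z up. Housing x -17 to 41, y -17 to 17 mm (middle x = 12 mm: grip there, across y, upper half); frame to x -62, y -34 mm; thimble end x 93 mm.
- dial_gauge: Dial indicator lying on its back, pale green face up, 24 mm high, 0.16 kg. Origin on the underside plane, below the root of its stem; x along the stem, away from the face; z up. Bezel 57 mm in diameter, z 12 to 24 mm, centred at x = -30 mm: grip it there, across y. Stem 8 mm thick, axis 10 mm up, spindle tip at x 40 mm; cap's end at x -67 mm.
- ring_large: Large setting ring: plain steel ring lying flat, 62 mm outside, 38 mm bore, 28 mm high, 0.42 kg. Origin: centre of the underside, z up. Round: its yaw does not matter. Grip the outside, upper half, or one wall (12 mm thick).
- ring_small: Small setting ring: plain steel ring lying flat, 38 mm outside, 18 mm bore, 26 mm high, 0.18 kg. Origin: centre of the underside, z up. Round: its yaw does not matter. Grip the outside, upper half.
- case_mic: Open blue case with the micrometer's pocket, yellow on dark foam. Fixed. Pocket floor 8 mm, foam top 15 mm, rim 16 mm above the bench; 8 mm play round the gauge. Origin on the bench, right below where the seated micrometer's origin belongs; x the way its thimble must point, z up. Spans x -82 to 111, y -53 to 35 mm.
- case_dial: Open black case with the dial indicator's pocket, yellow on dark foam. Fixed. Pocket floor 8 mm, foam top 15 mm, rim 16 mm above the bench; 8 mm play round the gauge. Origin on the bench, right below where the seated indicator's origin belongs; x the way its stem must point, z up. Pocket round (73 mm) centred at x -30 mm. Spans x -85 to 58, y -47 to 47 mm.
- case_ring_large: Open square wooden case, 98 mm, with a round yellow pocket 78 mm across for the large ring, a dark 38 mm disc in its middle. Fixed. Pocket floor 8 mm, foam top 15 mm, rim 16 mm above the bench; 8 mm play round the gauge. Origin on the bench below the pocket's centre, z up; sides along x and y.
- case_ring_small: Open square wooden case, 74 mm, with a round yellow pocket 54 mm across for the small ring, a dark 18 mm disc in its middle. Fixed. Pocket floor 8 mm, foam top 15 mm, rim 16 mm above the bench; 8 mm play round the gauge. Origin on the bench below the pocket's centre, z up; sides along x and y.
- preset_cutter: Assembled cutter standing upright at one side of the gauges, loose: steel holder 40 mm in diameter, dark chuck, thin end mill on top, 130 mm tall. Origin: centre of the underside, z up. Leave it alone.
- collet: Spring collet standing between the gauges and the cases, loose: slotted steel cone, 32 mm across at the top, 40 mm tall. Origin: centre of the underside, z up. Leave it alone.

How it is judged:
At the end, for the whole second after the job is handed in: Each gauge lies in its own pocket: origins within 13 mm (rings 11 mm) of the case's seen from above, underside 5 to 10.5 mm above the bench, level within 0.06 rad, micrometer and indicator along their case's x within 0.25 rad, all at rest; cutter and collet upright (horizontal distance between micrometer and case_mic below 0.013 m and z of micrometer in the frame of case_mic between 0.005 and 0.0105 m and angle between each of micrometer, dial_gauge, ring_large, ring_small's own z axis and vertical below 0.06 rad and linear speed of each of micrometer, dial_gauge, ring_large, ring_small below 0.02 m/s and angle between the x axis of micrometer and the x axis of case_mic, either way round below 0.25 rad and horizontal distance between dial_gauge and case_dial below 0.013 m and z of dial_gauge in the frame of case_dial between 0.005 and 0.0105 m and angle between the x axis of dial_gauge and the x axis of case_dial, either way round below 0.25 rad and horizontal distance between ring_large and case_ring_large below 0.011 m and z of ring_large in the frame of case_ring_large between 0.005 and 0.0105 m and horizontal distance between ring_small and case_ring_small below 0.011 m and z of ring_small in the frame of case_ring_small between 0.005 and 0.0105 m and angle between each of preset_cutter, collet's own z axis and vertical below 0.2 rad); the robot touches nothing.
It fails at once if a gauge is dropped: it falls free, held by nothing, more than 50 mm above the bench ((height (world z) of micrometer above 0.05 m and contact force between micrometer and anything else below 0.02 N and linear speed of micrometer above 0.3 m/s) or (height (world z) of dial_gauge above 0.05 m and contact force between dial_gauge and anything else below 0.02 N and linear speed of dial_gauge above 0.3 m/s) or (height (world z) of ring_large above 0.05 m and contact force between ring_large and anything else below 0.02 N and linear speed of ring_large above 0.3 m/s) or (height (world z) of ring_small above 0.05 m and contact force between ring_small and anything else below 0.02 N and linear speed of ring_small above 0.3 m/s)).
It fails at once if the assembled cutter is knocked over or pushed more than 30 mm (distance of preset_cutter from where it was at the start of the episode above 0.03 m or angle between preset_cutter's own z axis and vertical above 0.4 rad).
It fails at once if the collet is knocked over or pushed more than 30 mm (distance of collet from where it was at the start of the episode above 0.03 m or angle between collet's own z axis and vertical above 0.4 rad).
It also fails if it takes over 115 s, if anything falls off the work surface, if the arm or the gripper's body presses on something with over 40 N, if the wrist force passes 120 N, or if a joint passes its speed limit or range.

### The arm

A 7-joint arm with a two-finger parallel gripper is mounted at the origin on the work surface. World frame = base frame: x ahead of the robot, y to its left, z up, the work surface at z = 0. Lengths are in m, angles in rad, forces in N, time in s.
With the tool pointing down it reaches from about 0.425 to 0.875 m from the base axis. Payload 4.7 kg.
Tool frame: the origin (TCP) lies between the finger pads; the fingertips stand 8 mm ahead of it and the grasp point (between the pads) lies 11 mm behind it; z points along the fingers, y is the direction in which the jaws open and shut (so a half turn about z gives the same grasp; the last joint's range is limited). The gripper opens to 87 mm and grips with 3 to 60 N. Pads are 19 mm wide; open, the fingers measure 117 mm over their backs; the gripper's body (75 mm by 190 mm) begins 51 mm behind the grasp point.
Start: joints at [-1.215, 0.321, -0.07, 1.45, 0.023, 1.371, -0.057], TCP at [0.218, 0.612, 0.231] pointing down, gripper open.
Joint ranges: [-2.86, 2.86], [-0.3, 2.09], [-1.38, 1.24], [0.06, 2.45], [-1.56, 4.7], [0.09, 2.05], [-2.69, 2.69]. Speed limits (rad/s): [2.57, 2.57, 3.14, 3.14, 3.14, 3.14, 3.14].

### API

Orientations are given as a unit quaternion [w, x, y, z].
In Python, from cell import robot, camera, camera_model, order, outline_of, monitor gives the robot as it stands. Calls block until the motion is done:
- robot.move_to(position, orientation): joint-space move of the TCP to a pose.
- robot.servo_line(position, ori=None, feed=0.15, contact_N=None): straight line of the TCP; ori=None keeps the orientation; feed is the mean speed in m/s. With contact_N (N) it stops when the force on the tool has changed by that much, and returns True; else False.
- robot.set_joints(angles): joint-space move.
- robot.move_gripper(opening, force=None): finger opening in m; force is the grip in N (None keeps the last); returns when the fingers have stopped.
- robot.pause(seconds).
- robot.ik(position, orientation): joint angles nearest the present ones, or None.
- camera(name): name is "scene" or "top"; returns the picture (384x512x3 uint8, blue, green, red); there is no depth.
- camera_model(name): a dict with "intrinsics" (3x3 intrinsics, pixels), "k1" (the pictures are not rectified: a ray, as slopes to the right and down, at radius r is drawn at 1 + k1 r^2 times it, then the intrinsics apply), "origin" and "attitude" of the camera in the world. Camera axes: x right, y up, looking along -z (the intrinsics and any distortion apply to the point x, -y, -z); pixel columns grow to the right and rows downward; lengths in m; the calibration is good to about 2 mm. A picture is of the moment at which its call begins. camera_model takes no time and is no camera call.
A pose or a line that the arm cannot do raises robot.IKError and nothing moves.
- order.close_job(): hands the job in, once; it reports no verdict.
Trained networks look in the newest picture that a camera, given by its name, has taken for a name from the list of things; names that differ only in an ending like _2 or _b are one class to them, and where a whole thing is asked for, a point or a joint stands for the part that bears it (a point fixed in the world has none). Each returns a list of dicts, best first, with "score" (0 to 1); they miss things now and then, are a little off and sometimes report something else, mostly with a low value. They report only what shows in the picture. A call takes as long as a camera call.
- outline_of(name, camera): "mask" (384x512 bool, what is visible of it) and "at" ([column, row] in pixels, amid what is visible of it).
Readings, each from a call of its own:
- monitor.get_clock(): time.
- monitor.get_joint_pos(): joint angles.
- monitor.get_qd(): joint speeds.
- monitor.get_tau(): joint torques, N m.
- monitor.get_ee_pos(): TCP position.
- monitor.get_orientation(): TCP orientation.
- monitor.get_contact_force(): force on the tool from outside, world axes, zero at the start.
- monitor.get_moment(): the same for the moment, N m.
- monitor.get_grip_width(): finger opening in m.
Only numpy, scipy, OpenCV 4.12 (cv2) and the standard library are available. Lean on these libraries where they do the work, as an engineer would, in place of code of your own. Each camera call takes 0.05 s, during which the arm holds its last target.

## Working session

There is one attempt and no reset: what is moved stays moved. The work goes in short steps, each a Python script; the robot and the scene stay as the last script left them, time stands still between calls to the robot, and variables do not carry over. Pictures are saved under pics/ and viewed, and the job is handed in when it is done.

```bash
ls; mkdir -p pics; python3 - <<'E'
from cell import robot, camera, camera_model, order, outline_of, monitor
import cv2
for n in ("scene","top"):
    im=camera(n); cv2.imwrite(f"pics/{n}0.png",im); print(n,camera_model(n))
print(monitor.get_clock(), monitor.get_ee_pos(), monitor.get_orientation())
E
```

```text
pics
scene {'intrinsics': array([[451.42201086,   0.        , 265.50904479],
       [  0.        , 451.42201086, 194.49059363],
       [  0.        ,   0.        ,   1.        ]]), 'k1': -0.09280491975542526, 'origin': array([1.46536676, 0.22701883, 0.94672852]), 'attitude': array([0.55767562, 0.24424252, 0.30888553, 0.73070734])}
top {'intrinsics': array([[348.08775262,   0.        , 250.87509781],
       [  0.        , 348.08775262, 190.0160722 ],
       [  0.        ,   0.        ,   1.        ]]), 'k1': 0.032651043318762396, 'origin': array([ 0.47021482, -0.00476494,  1.1055617 ]), 'attitude': array([-0.69956941, -0.03336264,  0.01877241,  0.71353849])}
0.1 [0.21776374 0.61192634 0.22954929] [-9.72438998e-05  1.70054390e-01  9.85434293e-01 -8.65404413e-04]
```

View pics/scene0.png

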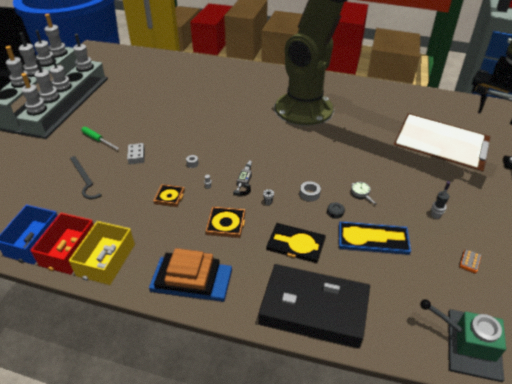

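View pics/top0.png

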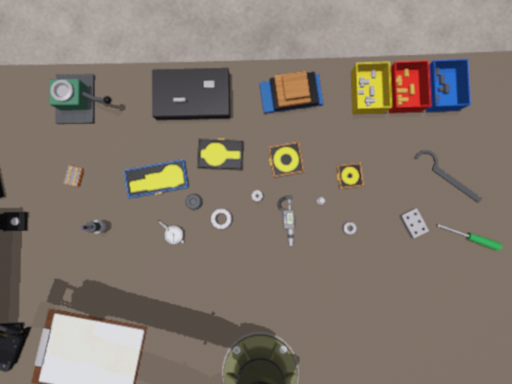

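The scene shows the rings (192,160), (310,190), the micrometer (244,178), the dial (361,190) and the cases below them. The top view shows the same layout, with the gauges at rows 200–235 and the cases at rows 150–190. Next I'll run the networks and enlarge the picture.

```bash
cat > h.py <<'E'
import numpy as np, cv2
from scipy.spatial.transform import Rotation as R
from cell import robot, camera, camera_model, order, outline_of, monitor
def cm(n):
    m=camera_model(n); q=m["attitude"]; return m, R.from_quat([q[1],q[2],q[3],q[0]]).as_matrix()
def proj(n,P):
    m,A=cm(n); p=(np.atleast_2d(P)-m["origin"])@A
    s=np.c_[p[:,0],-p[:,1]]/(-p[:,2:3]); r2=(s**2).sum(1,keepdims=True)
    s=s*(1+m["k1"]*r2); K=m["intrinsics"]
    return np.c_[s[:,0]*K[0,0]+K[0,2], s[:,1]*K[1,1]+K[1,2]]
def ray(n,uv):
    m,A=cm(n); K=m["intrinsics"]; uv=np.atleast_2d(np.asarray(uv,float))
    d=np.c_[(uv[:,0]-K[0,2])/K[0,0],(uv[:,1]-K[1,2])/K[1,1]]; s=d.copy()
    for _ in range(30): s=d/(1+m["k1"]*(s**2).sum(1,keepdims=True))
    return m["origin"], np.c_[s[:,0],-s[:,1],-np.ones(len(s))]@A.T
def back(n,uv,z):
    o,d=ray(n,uv); return (o+d*((z-o[2])/d[:,2])[:,None])
def tri(a,b):
    o1,d1=ray("scene",a);o2,d2=ray("top",b);d1=d1[0]/np.linalg.norm(d1);d2=d2[0]/np.linalg.norm(d2)
    M=np.c_[d1,-d2];t=np.linalg.lstsq(M,o2-o1,rcond=None)[0]
    p,q=o1+t[0]*d1,o2+t[1]*d2
    return (p+q)/2,np.linalg.norm(p-q)
E
python3 - <<'E'
from h import *
import pickle
N="micrometer dial_gauge ring_large ring_small case_mic case_dial case_ring_large case_ring_small preset_cutter collet".split()
M={}
for c in("scene","top"):
    im=camera(c); M[c]=im
    for n in N:
        r=outline_of(n,c); M[c,n]=r
        print(c,n,[(np.round(d["score"],2),np.round(d["at"]).tolist(),int(d["mask"].sum())) for d in r])
pickle.dump(M,open("m.pkl","wb"))
for n in N:
    if M["scene",n] and M["top",n]:
        a,b=[np.argwhere(M[c,n][0]["mask"])[:,::-1].mean(0) for c in("scene","top")]
        p,g=tri(a,b);print(n,np.round(p,4),round(g,4),np.round(back("top",b,.015)[0],4))
im=cv2.resize(M["top"][130:260,110:370],None,fx=3,fy=3,interpolation=cv2.INTER_CUBIC);cv2.imwrite("pics/topz.png",im)
im=cv2.resize(M["scene"][140:270,140:420],None,fx=2.8,fy=2.8,interpolation=cv2.INTER_CUBIC);cv2.imwrite("pics/scz.png",im)
E
```

```text
scene micrometer [(np.float64(0.84), [243.0, 182.0], 386), (np.float64(0.73), [359.0, 189.0], 281)]
scene dial_gauge [(np.float64(0.73), [361.0, 190.0], 304)]
scene ring_large [(np.float64(0.8), [308.0, 188.0], 310)]
scene ring_small [(np.float64(0.7), [195.0, 160.0], 136)]
scene case_mic [(np.float64(0.72), [374.0, 238.0], 1924)]
scene case_dial [(np.float64(0.7), [295.0, 247.0], 1548)]
scene case_ring_large [(np.float64(0.56), [227.0, 223.0], 1013)]
scene case_ring_small [(np.float64(0.67), [170.0, 198.0], 521)]
scene preset_cutter [(np.float64(0.86), [441.0, 203.0], 322)]
scene collet [(np.float64(0.52), [270.0, 197.0], 148)]
top micrometer [(np.float64(0.77), [284.0, 215.0], 357)]
top dial_gauge [(np.float64(0.8), [174.0, 236.0], 281)]
top ring_large [(np.float64(0.78), [212.0, 216.0], 226)]
top ring_small []
top case_mic [(np.float64(0.56), [155.0, 177.0], 1917)]
top case_dial [(np.float64(0.82), [220.0, 156.0], 1345)]
top case_ring_large [(np.float64(0.95), [288.0, 160.0], 1014)]
top case_ring_small [(np.float64(0.6), [353.0, 177.0], 616)]
top preset_cutter [(np.float64(0.8), [95.0, 228.0], 249)]
top collet [(np.float64(0.67), [156.0, 177.0], 1847)]
micrometer [ 0.4636 -0.096   0.0085] 0.0044 [ 0.4631 -0.0933  0.015 ]
dial_gauge [0.4165 0.2627 0.0092] 0.0005 [0.4167 0.2616 0.015 ]
ring_large [0.4631 0.1123 0.0131] 0.0054 [0.4625 0.1147 0.015 ]
case_mic [0.5955 0.3181 0.0065] 0.004 [0.5942 0.3177 0.015 ]
case_dial [0.6697 0.1127 0.0074] 0.0034 [0.668  0.1135 0.015 ]
case_ring_large [ 0.6477 -0.0956  0.0045] 0.002 [ 0.6458 -0.0938  0.015 ]
case_ring_small [ 0.5919 -0.2962  0.0059] 0.0008 [ 0.5908 -0.2934  0.015 ]
preset_cutter [0.4474 0.4909 0.0483] 0.004 [0.4464 0.5087 0.015 ]
collet [0.625  0.1444 0.1937] 0.2541 [0.5941 0.3168 0.015 ]
```

View pics/topz.png

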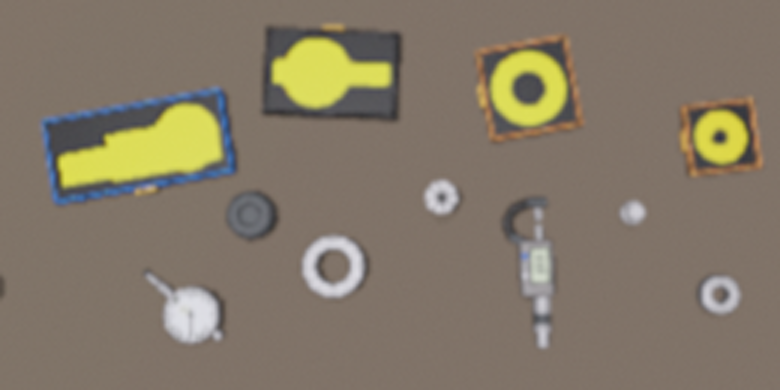

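View pics/scz.png

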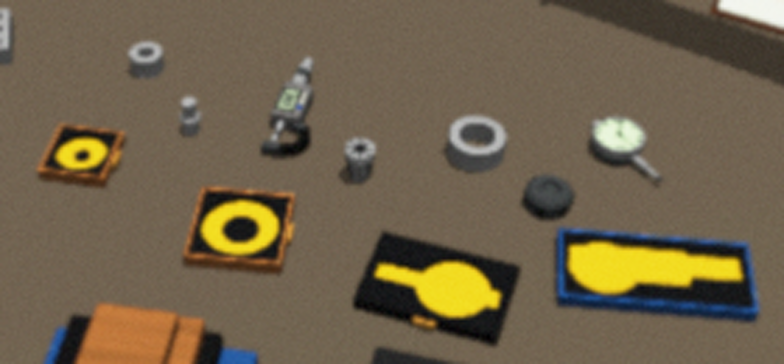

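The cases read clearly. Zoomed top view (3x): blue mic case (140,145), dial case (331,72), ring cases (529,88) and (720,137), dial (192,313) with stem to the upper left, and mic with thimble toward the robot. The true collet is at zoomed (441,197), which is top px (257,196). The network's "collet" in the top view is actually the blue case, and it missed the small ring at (350,228). Next I'll fit silhouettes with the known shapes in both cameras.

```bash
cat > fit.py <<'E'
from h import *
import pickle
from scipy.optimize import minimize
def cyl(x,y,r,z0,z1,n=40):
    t=np.linspace(0,2*np.pi,n,endpoint=False)
    return np.vstack([np.c_[x+r*np.cos(t),y+r*np.sin(t),0*t+z] for z in(z0,z1)])
def box(x0,x1,y0,y1,z0,z1): return np.array([[x,y,z] for x in(x0,x1) for y in(y0,y1) for z in(z0,z1)],float)
def hcyl(x0,x1,r,zc,n=16):
    t=np.linspace(0,2*np.pi,n,endpoint=False)
    return np.vstack([np.c_[0*t+x,r*np.cos(t),zc+r*np.sin(t)] for x in(x0,x1)])
fr=[]
tt=np.linspace(np.pi/2*0.9,np.pi*1.5,9)
for a,b in zip(tt[:-1],tt[1:]):   # C-frame, opening +y -> approximated in mm
    pass
def carc():
    out=[];c=(-36,-8);ts=np.deg2rad(np.linspace(140,360,12))
    for a,b in zip(ts[:-1],ts[1:]):
        out.append(np.vstack([[c[0]+r*np.cos(t),c[1]+r*np.sin(t),z] for r in(17,26) for t in(a,b) for z in(6,18)]))
    return out
SH={ "micrometer":[box(-17,41,-17,17,0,24),hcyl(41,93,8,12),hcyl(-62,-17,4,12)]+carc(),
 "dial_gauge":[cyl(-30,0,28.5,12,24),cyl(-30,0,26,0,12),hcyl(0,40,3.5,10),hcyl(-67,-55,4,10)],
 "ring_large":[cyl(0,0,31,0,28)],"ring_small":[cyl(0,0,19,0,26)],
 "case_mic":[box(-82,111,-53,35,0,16)],"case_dial":[box(-85,58,-47,47,0,16)],
 "case_ring_large":[box(-49,49,-49,49,0,16)],"case_ring_small":[box(-37,37,-37,37,0,16)],
 "collet":[cyl(0,0,16,38,40),cyl(0,0,11,0,2)],"preset_cutter":[cyl(0,0,20,0,50)]}
ROUND={"ring_large","ring_small","collet","preset_cutter"}
S=4
def xf(P,p):
    c,s=np.cos(p[2]),np.sin(p[2]); P=P/1000
    return np.c_[p[0]+c*P[:,0]-s*P[:,1],p[1]+s*P[:,0]+c*P[:,1],P[:,2]+p[3]]
def render(n,cam,p,win):
    x0,y0,w,h=win; im=np.zeros((h*S,w*S),np.uint8)
    for part in SH[n]:
        uv=(proj(cam,xf(part,p))-[x0-.5,y0-.5])*S-.5
        hull=cv2.convexHull(uv.astype(np.float32))
        cv2.fillConvexPoly(im,np.round(hull*16).astype(np.int32),255,shift=4)
    return cv2.resize(im,(w,h),interpolation=cv2.INTER_AREA)/255.
def fg(img,win,lo=12,hi=40):
    x0,y0,w,h=win; L=cv2.cvtColor(img,cv2.COLOR_BGR2LAB).astype(float)[y0:y0+h,x0:x0+w]
    edge=np.vstack([L[:2].reshape(-1,3),L[-2:].reshape(-1,3),L[:,:2].reshape(-1,3),L[:,-2:].reshape(-1,3)])
    d=np.linalg.norm(L-np.median(edge,0),axis=2)
    m=np.clip((d-lo)/(hi-lo),0,1); 
    b=(m>.3).astype(np.uint8); k,lab,st,ce=cv2.connectedComponentsWithStats(b)
    if k>1:
        j=1+np.argmax(st[1:,4]); keep=cv2.dilate((lab==j).astype(np.uint8),np.ones((3,3)))
        m=m*keep
    if True:
        f=np.zeros_like(b); cs,_=cv2.findContours((m>.4).astype(np.uint8),cv2.RETR_EXTERNAL,cv2.CHAIN_APPROX_NONE)
        if fillit[0]: cv2.drawContours(f,cs,-1,1,-1); m=np.maximum(m,cv2.erode(f,np.ones((3,3))))
    return m
fillit=[True]
def fit(n,imgs,p0,cams=("scene","top"),free=None,pad=10):
    p0=np.array(p0,float); fillit[0]= n!="micrometer"
    D=[]
    for c in cams:
        uv=np.vstack([proj(c,xf(q,p0)) for q in SH[n]]); a=np.floor(uv.min(0))-pad; b=np.ceil(uv.max(0))+pad
        win=(int(a[0]),int(a[1]),int(b[0]-a[0]),int(b[1]-a[1])); D.append((c,win,fg(imgs[c],win)))
    free=free or ([0,1] if n in ROUND else [0,1,2])
    def cost(x):
        p=p0.copy(); p[free]+=x*np.array([.001,.001,.02,.001])[free]
        return sum(np.abs(render(n,c,p,w)-m).sum()/m.sum() for c,w,m in D)
    best=None
    for st in (6,2):
        x0=np.zeros(len(free)) if best is None else best.x
        sim=np.vstack([x0]+[x0+st*np.eye(len(free))[i] for i in range(len(free))])
        r=minimize(cost,x0,method="Nelder-Mead",options=dict(initial_simplex=sim,xatol=.05,fatol=1e-4,maxiter=200))
        best=r
    p=p0.copy(); p[free]+=best.x*np.array([.001,.001,.02,.001])[free]
    return p,best.fun
def overlay(imgs,est,cam,crop,k,fn):
    x0,y0,w,h=crop; im=cv2.resize(imgs[cam][y0:y0+h,x0:x0+w],None,fx=k,fy=k,interpolation=cv2.INTER_CUBIC)
    for n,p in est.items():
        for part in SH[n]:
            uv=(proj(cam,xf(part,p))-[x0-.5,y0-.5])*k-.5
            cv2.polylines(im,[np.round(cv2.convexHull(uv.astype(np.float32))).astype(int)],True,(0,0,255),1)
        o=(proj(cam,xf(np.array([[0,0,0],[40.,0,0]]),p))-[x0-.5,y0-.5])*k-.5
        cv2.line(im,*[tuple(int(v) for v in q) for q in o],(255,0,255),1)
    cv2.imwrite(fn,im)
E
cat > run1.py <<'E'
from fit import *
M=pickle.load(open("m.pkl","rb"))
I={c:M[c] for c in("scene","top")}
rad=np.deg2rad
def at(u,v,z=.01): return back("top",(u,v),z)[0][:2]
G={"micrometer":(*at(290,220),rad(180),0),"dial_gauge":(*at(168,229),rad(48),0),
"ring_large":(*at(221.5,219),0,0),"ring_small":(*at(350,228.5),0,0),
"case_mic":(*at(159,178),rad(95),0),"case_dial":(*at(223,154),rad(-92),0),
"case_ring_large":(*at(286,159.5),rad(10),0),"case_ring_small":(*at(350,176),rad(5),0),
"collet":(*at(257,196),0,0)}
E={}
for n,p in G.items():
    p1,c1=fit(n,I,p)
    out=[np.round(p1[:2],4),round(np.rad2deg(p1[2]),1),round(c1,3)]
    for cams in(("scene",),("top",)):
        q,c=fit(n,I,p1,cams); out+=[np.round((q-p1)[:2]*1000,1),round(np.rad2deg(q[2]-p1[2]),1)]
    fr=[0,1,3] if n in ROUND else [0,1,2,3]
    q,c=fit(n,I,p1,free=fr); out+=["z",round(q[3]*1000,1)]
    print(n,*out); E[n]=p1
pickle.dump(E,open("est.pkl","wb"))
overlay(I,E,"top",(110,130,260,130),3,"pics/o_top.png")
overlay(I,E,"scene",(140,140,280,130),2.8,"pics/o_sc.png")
E
python3 run1.py
```

```text
Traceback (most recent call last):
  File "run1.py", line 13, in <module>
    p1,c1=fit(n,I,p)
          ~~~^^^^^^^
  File "fit.py", line 66, in fit
    r=minimize(cost,x0,method="Nelder-Mead",options=dict(initial_simplex=sim,xatol=.05,fatol=1e-4,maxiter=200))
  File "fit.py", line 61, in cost
    return sum(np.abs(render(n,c,p,w)-m).sum()/m.sum() for c,w,m in D)
  File "fit.py", line 61, in <genexpr>
    return sum(np.abs(render(n,c,p,w)-m).sum()/m.sum() for c,w,m in D)
                      ~~~~~~^^^^^^^^^
  File "fit.py", line 34, in render
    uv=(proj(cam,xf(part,p))-[x0-.5,y0-.5])*S-.5
        ~~~~^^^^^^^^^^^^^^^^
  File "h.py", line 7, in proj
    m,A=cm(n); p=(np.atleast_2d(P)-m["origin"])@A
        ~~^^^
  File "h.py", line 5, in cm
    m=camera_model(n); q=m["attitude"]; return m, R.from_quat([q[1],q[2],q[3],q[0]]).as_matrix()
ValueError: time passes only in moves, steps and waits
```

Caching the camera models avoids too many calls in one script.

```bash
python3 - <<'E'
s=open("h.py").read()
s=s.replace("def cm(n):","import functools\n@functools.lru_cache(None)\ndef cm(n):")
open("h.py","w").write(s)
E
time python3 run1.py
```

```text
micrometer [ 0.4735 -0.1005] 181.8 1.36 [1.2 0.1] 0.4 [-4.4 -0.6] -0.5 z -6.0
dial_gauge [0.4365 0.282 ] 51.0 0.4 [ 2.7 -1.9] -1.1 [-0.1  0.8] -0.8 z -2.7
ring_large [0.4648 0.1103] 0.0 0.23 [ 0.4 -1.8] 0.0 [-0.5  3. ] 0.0 z -0.3
ring_small [ 0.4278 -0.2872] 0.0 0.452 [-0. -0.] 0.0 [0.3 2.5] 0.0 z -0.0
case_mic [0.5891 0.3001] 99.2 0.084 [ 1.2 -0.8] 0.0 [-1.5  0.8] -0.2 z -2.0
case_dial [0.668  0.0982] -93.5 0.065 [ 0.9 -0.5] -0.0 [-0.9  0.7] -0.1 z -1.7
case_ring_large [ 0.6484 -0.0951] 8.6 0.454 [ 0.4 -0.6] 0.5 [-2.5  3.3] 2.4 z -1.0
case_ring_small [ 0.593  -0.2941] 6.5 0.452 [ 0.4 -1.4] 1.3 [-0.3  1.1] -0.6 z -2.4
collet [ 0.5327 -0.0017] 0.0 0.546 [-0.8 -1.2] 0.0 [-0.2  1.6] 0.0 z 2.2
real	0m8.761s
user	0m9.077s
sys	0m0.292s
```

View pics/o_top.png

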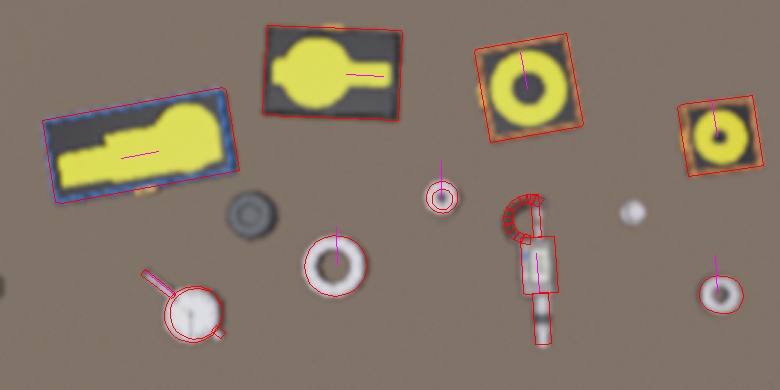

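View pics/o_sc.png

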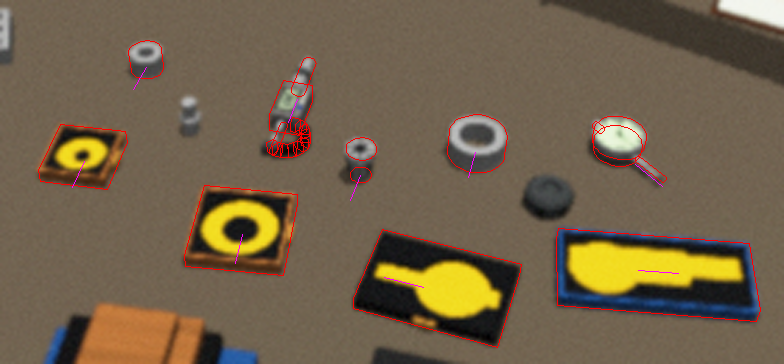

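The overlays agree to within 2–3 mm. The two cameras differ by about 2 mm in y, which matches the stated calibration. The micrometer model sits about 1 px too far forward in the top view. Now I'll check the pockets from their yellow pixels in both views and triangulate heights.

```bash
python3 - <<'E'
from fit import *
M=pickle.load(open("m.pkl","rb"));E=pickle.load(open("est.pkl","rb"))
for n in("case_ring_large","case_ring_small","case_dial","case_mic"):
    uv={}
    for c in("scene","top"):
        hsv=cv2.cvtColor(M[c],cv2.COLOR_BGR2HSV)
        y=((hsv[...,0]>22)&(hsv[...,0]<36)&(hsv[...,1]>120)&(hsv[...,2]>110)).astype(np.uint8)
        k,l,st,ce=cv2.connectedComponentsWithStats(y)
        p=proj(c,[[*E[n][:2],.012]])[0]; ok=[j for j in range(1,k) if st[j,4]>60]
        j=min(ok,key=lambda j:np.linalg.norm(ce[j]-p))
        cs,_=cv2.findContours((l==j).astype(np.uint8),cv2.RETR_EXTERNAL,cv2.CHAIN_APPROX_NONE)
        m=cv2.moments(cs[0]);uv[c]=(m["m10"]/m["m00"],m["m01"]/m["m00"])
    p,g=tri(uv["scene"],uv["top"]);print(n,np.round(E[n][:2],4),np.round(p,4),round(g,4),[np.round(back(c,uv[c],.011)[0][:2],4) for c in uv])
E
```

```text
case_ring_large [ 0.6484 -0.0951] [ 0.6486 -0.0963  0.0106] 0.002 [array([ 0.6491, -0.0971]), array([ 0.6483, -0.0952])]
case_ring_small [ 0.593  -0.2941] [ 0.5921 -0.2954  0.0103] 0.0018 [array([ 0.5927, -0.2959]), array([ 0.5917, -0.2943])]
case_dial [0.668  0.0982] [0.6699 0.121  0.0103] 0.0013 [array([0.6707, 0.1205]), array([0.6696, 0.1216])]
case_mic [0.5891 0.3001] [0.5921 0.3056 0.0114] 0.0054 [array([0.5929, 0.3029]), array([0.5917, 0.3085])]
```

```bash
cat > ikc.py <<'E'
from fit import *
E=pickle.load(open("est.pkl","rb"))
def q(yaw):  # tool down, tool y axis at (yaw+90deg) ; tool x along yaw
    r=R.from_matrix(np.array([[np.cos(yaw),np.sin(yaw),0],[np.sin(yaw),-np.cos(yaw),0],[0,0,-1]])).as_quat()
    return np.array([r[3],r[0],r[1],r[2]])
E
python3 - <<'E'
from ikc import *
def rot(p,dx): return np.array([p[0]+dx*np.cos(p[2]),p[1]+dx*np.sin(p[2])])
for a,b,dx in(("micrometer","case_mic",.012),("dial_gauge","case_dial",-.03),("ring_large","case_ring_large",0),("ring_small","case_ring_small",0)):
  for extra in ((0,180) if dx else (0,30,60,90,120,150,180,-30,-60,-90)):
    g=rot(E[a],dx);t=rot(E[b],dx);out=[]
    for xy,yaw in((g,E[a][2]),(t,(E[b][2] if dx else E[a][2]))):
      for z in(.02,.12):
        j=robot.ik([*xy,z],q(yaw+np.deg2rad(extra))); out.append(None if j is None else np.round(j,2).tolist())
    print(a,extra,out)
E
```

```text
micrometer 0 [[-0.56, 0.21, 0.78, 2.12, -0.19, 0.88, 1.93], [-0.65, 0.02, 0.83, 2.04, -0.01, 1.09, 1.78], [-0.76, 0.53, 0.31, 1.63, -0.18, 1.01, -0.24], [-0.76, 0.43, 0.31, 1.55, -0.14, 1.18, -0.27]]
micrometer 180 [[-0.59, 0.22, 0.81, 2.12, -0.2, 0.88, -1.2], [-0.66, 0.02, 0.84, 2.04, -0.01, 1.09, -1.36], [0.27, 0.89, -1.19, 1.59, 0.86, 1.26, 2.23], [0.26, 0.74, -1.18, 1.51, 0.69, 1.36, 2.33]]
dial_gauge 0 [[-0.91, 0.21, 0.33, 2.07, -0.09, 0.88, -1.21], [-0.92, 0.07, 0.33, 1.98, -0.02, 1.09, -1.27], [0.54, 0.92, -1.19, 1.54, 0.88, 1.29, 2.32], [0.54, 0.77, -1.18, 1.47, 0.72, 1.38, 2.4]]
dial_gauge 180 [[-0.68, 0.2, 0.07, 2.06, -0.02, 0.88, 1.87], [-0.71, 0.07, 0.1, 1.98, -0.01, 1.09, 1.86], [-0.59, 0.59, 0.48, 1.59, -0.31, 1.04, -0.08], [-0.6, 0.49, 0.51, 1.51, -0.25, 1.2, -0.12]]
ring_large 0 [[-0.76, 0.19, 0.51, 2.1, -0.12, 0.87, -1.75], [-0.76, 0.04, 0.48, 2.02, -0.02, 1.09, -1.84], [-0.48, 0.62, 0.78, 1.67, -0.49, 1.06, -1.11], [-0.48, 0.49, 0.77, 1.59, -0.36, 1.2, -1.2]]
ring_large 30 [[-0.75, 0.19, 0.49, 2.1, -0.12, 0.87, -1.23], [-0.76, 0.04, 0.48, 2.02, -0.02, 1.09, -1.32], 
[... 2896 characters left out ...]
-0.19, 0.66, 0.83, 1.65, -0.54, 1.08, 2.37], [-0.27, 0.58, 0.96, 1.58, -0.49, 1.24, 2.34]]
ring_small -30 [[-0.38, 0.43, 1.07, 2.03, -0.47, 0.95, -1.16], [-0.43, 0.19, 1.07, 1.95, -0.19, 1.11, -1.38], [-0.32, 0.78, 1.06, 1.66, -0.74, 1.16, -1.16], [-0.33, 0.63, 1.07, 1.58, -0.57, 1.27, -1.27]]
ring_small -60 [[-0.38, 0.43, 1.07, 2.03, -0.47, 0.95, -1.68], [-0.43, 0.19, 1.07, 1.95, -0.19, 1.11, -1.9], [-0.32, 0.78, 1.06, 1.66, -0.74, 1.16, -1.69], [-0.33, 0.63, 1.07, 1.58, -0.57, 1.27, -1.79]]
ring_small -90 [[-0.38, 0.43, 1.07, 2.03, -0.47, 0.95, -2.2], [-0.43, 0.19, 1.07, 1.95, -0.19, 1.11, -2.42], [-0.32, 0.78, 1.06, 1.66, -0.74, 1.16, -2.21], [-0.33, 0.63, 1.07, 1.58, -0.57, 1.27, -2.31]]
```

Pocket floors and tops triangulate to 10–11 mm in z, between the 8 mm floor and the 15 mm foam top, so that agrees. I'll start with the dial, with a high first approach to clear the cutter.

```bash
cat > act.py <<'E'
from ikc import *
def pick(xy,yaw,hi,opening,force,z=.020,first=None):
    if first: robot.move_to([*xy,first],q(yaw))
    else: robot.move_to([*xy,hi],q(yaw))
    robot.move_gripper(opening)
    robot.servo_line([*xy,.06],feed=.2)
    hit=robot.servo_line([*xy,z],feed=.06,contact_N=8)
    print("down",hit,np.round(monitor.get_ee_pos(),4))
    robot.move_gripper(0.0,force=force); w=monitor.get_grip_width()
    robot.servo_line([*xy,hi],feed=.12)
    print("width",round(w,4),round(monitor.get_grip_width(),4),np.round(monitor.get_contact_force(),2),monitor.get_clock())
def place(xy,yaw,hi,opening,z=.028):
    robot.move_to([*xy,hi],q(yaw))
    robot.servo_line([*xy,z+.012],feed=.12)
    hit=robot.servo_line([*xy,z-.002],feed=.02,contact_N=3)
    print("place",hit,np.round(monitor.get_ee_pos(),4),"want",np.round(xy,4),np.round(monitor.get_contact_force(),2))
    w=monitor.get_grip_width()
    robot.move_gripper(opening); robot.pause(.2)
    robot.servo_line([*xy,hi],feed=.15)
    print("t",monitor.get_clock())
def off(p,dx): return np.array([p[0]+dx*np.cos(p[2]),p[1]+dx*np.sin(p[2])])
E
python3 - <<'E'
from act import *
p=E["dial_gauge"].copy(); p[2]=np.deg2rad(50.3); p[:2]+= [0,0]
pick(off(p,-.03),p[2]+np.pi,.12,.08,25,first=.25)
for c in("scene","top"): cv2.imwrite(f"pics/d_{c}.png",camera(c))
E
```

```text
down False [0.4176 0.259  0.0201]
width 0.0563 0.0561 [-0.18 -0.61 -2.02] 6.775
```

```bash
python3 -c "
import cv2,numpy as np
a=cv2.resize(cv2.imread('pics/d_scene.png')[100:280,260:480],None,fx=2,fy=2);b=cv2.resize(cv2.imread('pics/d_top.png')[140:320,90:280],None,fx=1.8,fy=2)
cv2.imwrite('pics/d2.png',np.hstack([a,b]))"
```

```text
(no output)
```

View pics/d2.png

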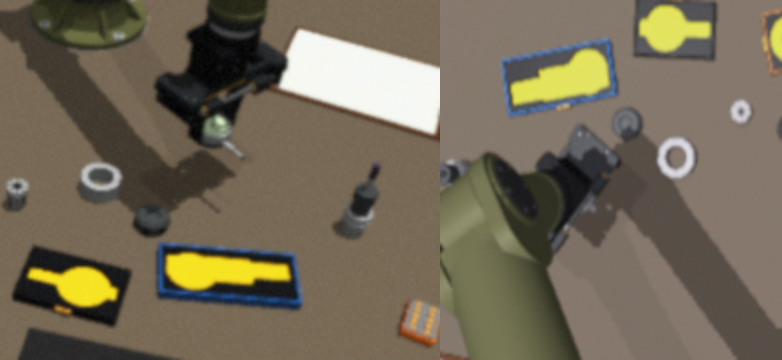

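The dial hangs level in the jaws at crop (217,130) with its stem pointing to the lower right. I'll place it now.

```bash
python3 - <<'E'
from act import *
p=E["case_dial"]
place(off(p,-.03),p[2]+np.pi,.12,.072)
p=E["micrometer"].copy(); p[0]-=.002
pick(off(p,.012),p[2],.12,.055,35)
for c in("scene","top"): cv2.imwrite(f"pics/e_{c}.png",camera(c))
a=cv2.resize(cv2.imread('pics/e_scene.png')[100:280,180:400],None,fx=2,fy=2);b=cv2.resize(cv2.imread('pics/e_top.png')[110:290,150:340],None,fx=1.8,fy=2)
cv2.imwrite('pics/e2.png',np.hstack([a,b]))
E
```

```text
place True [0.6697 0.1282 0.0283] want [0.6698 0.1282] [-0.98 -0.36  5.28]
t 11.575
down False [ 0.4596 -0.101   0.02  ]
width 0.0337 0.0337 [ 0.49  0.96 -2.58] 16.6333
```

View pics/e2.png

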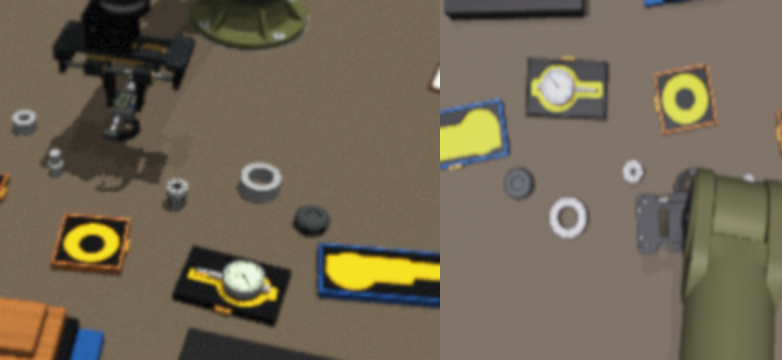

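The dial sits in its pocket with the stem in the slot (crop (555,88)), and the micrometer is gripped at 33.7 mm. Next I'll place it and pick the large ring.

```bash
python3 - <<'E'
from act import *
p=E["case_mic"]
place(off(p,.012),p[2],.12,.05)
p=E["ring_large"]
pick(p[:2],np.deg2rad(45),.12,.085,40)
for c in("scene","top"): cv2.imwrite(f"pics/f_{c}.png",camera(c))
a=cv2.resize(cv2.imread('pics/f_scene.png')[100:280,220:440],None,fx=2,fy=2);b=cv2.resize(cv2.imread('pics/f_top.png')[110:290,110:300],None,fx=1.8,fy=2)
cv2.imwrite('pics/f2.png',np.hstack([a,b]))
E
```

```text
place True [0.587  0.3119 0.0283] want [0.5871 0.3119] [-1.97  0.15  4.85]
t 21.5333
down False [0.465  0.1103 0.0201]
width 0.0609 0.0608 [-0.91  0.01 -4.38] 26.1417
```

View pics/f2.png

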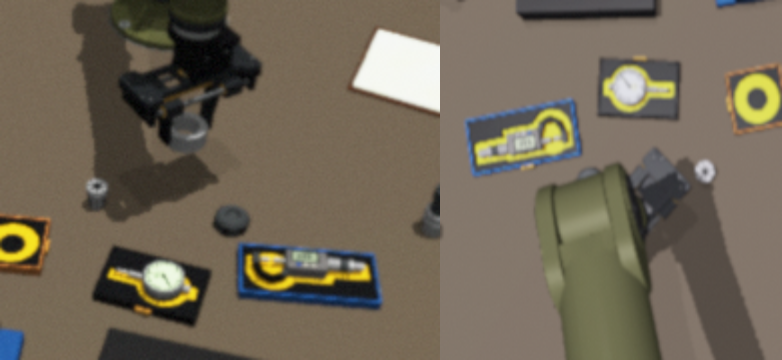

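The micrometer lies in its pocket (top crop (523,140)), and the large ring is held. I'll place it and pick the small one.

```bash
python3 - <<'E'
from act import *
place([.6485,-.0960],np.deg2rad(45),.13,.078)
p=E["ring_small"]
pick(p[:2],np.deg2rad(30),.12,.06,30)
place([.5924,-.2952],np.deg2rad(30),.12,.056)
robot.move_to([.45,-.1,.3],q(np.deg2rad(90)))
cur=monitor.get_joint_pos(); print(np.round(cur,2))
for c in("scene","top"): cv2.imwrite(f"pics/g_{c}.png",camera(c))
for c,(x,y,w,h) in dict(scene=(140,140,280,130),top=(110,130,260,130)).items():
    cv2.imwrite(f"pics/gz_{c}.png",cv2.resize(cv2.imread(f"pics/g_{c}.png")[y:y+h,x:x+w],None,fx=2.8,fy=2.8,interpolation=cv2.INTER_CUBIC))
E
```

```text
place True [ 0.6484 -0.0959  0.0282] want [ 0.6485 -0.096 ] [-0.83 -0.45  5.66]
t 30.475
down False [ 0.4279 -0.2874  0.0201]
width 0.0374 0.037 [ 0.23  0.32 -1.63] 35.0417
place True [ 0.5924 -0.2951  0.0282] want [ 0.5924 -0.2952] [ 0.06 -0.33  5.  ]
t 38.7667
[-0.71 -0.2   0.77  1.81  0.14  1.48  0.03]
```

View pics/gz_scene.png

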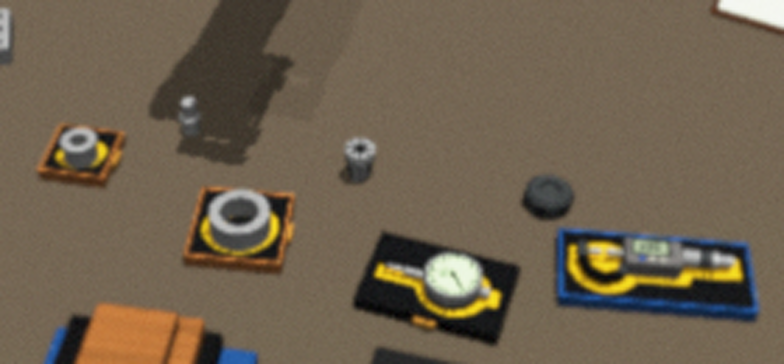

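View pics/gz_top.png

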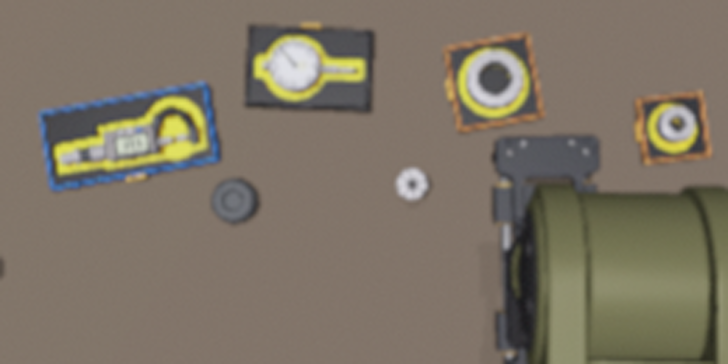

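All four gauges look seated. Now I'll measure them quantitatively: the ring top faces and dial in both views with height, and the micrometer end points, against the pockets.

```bash
python3 - <<'E'
from fit import *
I={c:cv2.imread(f"pics/g_{c}.png") for c in("scene","top")}
E=pickle.load(open("est.pkl","rb"));pr={}
for g,c in(("ring_large","case_ring_large"),("ring_small","case_ring_small"),("dial_gauge","case_dial"),("micrometer","case_mic")):
    p=E[c].copy();p[3]=.008;pr[g]=p
    # steel/other vs yellow+dark: triangulate centroid of non-yellow bright within silhouette
    uv={}
    for cam in("scene","top"):
        hsv=cv2.cvtColor(I[cam],cv2.COLOR_BGR2HSV)
        pts=np.vstack([proj(cam,xf(q,p)) for q in SH[g]]).astype(np.float32)
        roi=np.zeros(I[cam].shape[:2],np.uint8);cv2.fillConvexPoly(roi,cv2.convexHull(pts).astype(int),1);roi=cv2.dilate(roi,np.ones((7,7)))
        m=(roi>0)&(hsv[...,1]<75)&(hsv[...,2]>(95 if g!="dial_gauge" else 150))
        k,l,st,ce=cv2.connectedComponentsWithStats(m.astype(np.uint8)); j=1+np.argmax(st[1:,4])
        cs,_=cv2.findContours((l==j).astype(np.uint8),cv2.RETR_EXTERNAL,cv2.CHAIN_APPROX_NONE)
        (x,y),(a,b),_=cv2.fitEllipse(max(cs,key=len));uv[cam]=(x,y);print(g,cam,st[j,4],round(x,1),round(y,1),round(a,1),round(b,1))
    q,gap=tri(uv["scene"],uv["top"]);c,s=np.cos(p[2]),np.sin(p[2]);d=q[:2]-p[:2]
    print("  tri",np.round(q,4),round(gap,4),"in case frame mm",np.round([1000*(c*d[0]+s*d[1]),1000*(-s*d[0]+c*d[1])],1))
try:
    print([(n,[(round(d["score"],2),np.round(d["at"]).tolist()) for d in outline_of(n,"scene")]) for n in("preset_cutter","collet")])
except Exception as e: print(e)
overlay(I,pr,"top",(110,130,260,130),3,"pics/h_top.png")
overlay(I,pr,"scene",(140,140,280,130),2.8,"pics/h_sc.png")
E
```

```text
ring_large scene 251 225.7 213.9 18.5 22.9
ring_large top 258 286.3 157.6 19.4 20.2
  tri [ 0.6474 -0.0951  0.0381] 0.0004 in case frame mm [-1.   0.2]
ring_small scene 94 167.5 189.8 8.3 13.5
ring_small top 135 351.3 173.6 11.9 13.6
  tri [ 0.5944 -0.2948  0.0316] 0.0026 in case frame mm [ 1.3 -0.8]
dial_gauge scene 241 301.5 237.9 14.1 19.6
dial_gauge top 305 217.4 153.1 16.6 28.2
  tri [0.6679 0.1225 0.0269] 0.0058 in case frame mm [-24.3  -1.6]
micrometer scene 355 374.7 227.2 12.9 42.7
micrometer top 298 154.5 180.7 10.5 40.1
  tri [0.5846 0.3134 0.0374] 0.0013 in case frame mm [13.9  2.3]
[('preset_cutter', [(0.57, [441.0, 204.0])]), ('collet', [])]
```

View pics/h_top.png

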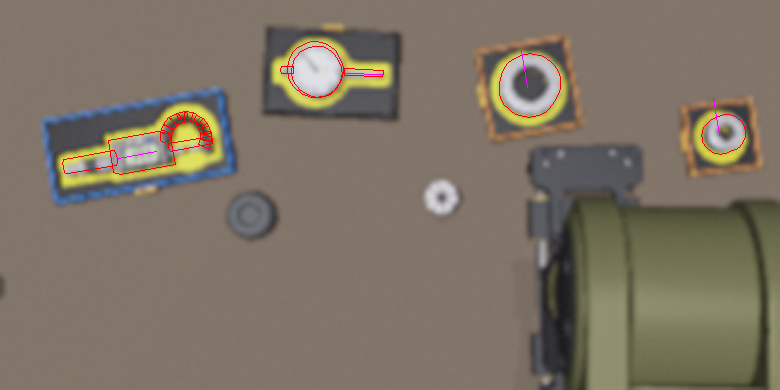

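View pics/h_sc.png

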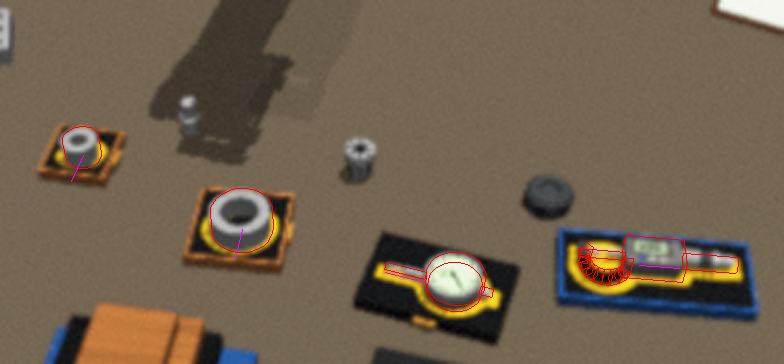

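The predicted seated outlines cover all four gauges to within about 2 mm. The collet (257,196 top) and cutter (441,204 scene) haven't moved. I'll hand in.

```bash
python3 - <<'E'
from cell import *
print(monitor.get_clock(), monitor.get_contact_force()); order.close_job()
E
```

```text
40.125 [-0.35698837 -0.11947085  0.11005272]
the job is handed in; nothing more can be done
```

I put all four gauges back in their own cases and handed the job in at about 40 s of the 115 s allowed. Each was gripped on its upper half and lowered slowly until the tool felt contact. That contact came at a TCP height of 28.2–28.3 mm against 28 mm expected, so each underside is on the 8 mm pocket floor.

**Last checks:**
- **Position:** Outlines drawn for seated gauges matched both pictures to about 2 mm. Measured from both views, the rings were within 2 mm of their pocket centres and the micrometer about 3 mm off. All of these are inside the limits.
- **Direction:** The stem and thimble both lie in their slots.
- **Cutter and collet:** Both stand where they were. The cutter was found at the same pixel as before, and I checked the collet by eye.
- **Robot:** The arm is clear, with almost no force on the tool.

**What disagreed or failed:**
- **Camera offset:** The two cameras differ by about 2 mm in y, in line with the stated calibration, so I averaged them.
- **Dial and micrometer check:** The colour-based triangulation was poor for these two. The dial's stem was included in its blob, which put its centre about 6 mm off along the stem. The micrometer's height came out too high, at 37 mm. For both I relied on the outlines and the contact height.
- **Networks:** They missed the small ring in the top view. They also called the blue case the collet there, and did not find the collet in the final scene picture. I located these from the pictures instead.

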